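# Prop a laminated bend on bearers and weight it flat

## Task

Get the laminated bend ready to be weighted flat: lay the long bearer centred on the square rubber pad and the short bearer centred on the round rubber pad, both lying crosswise to the line that joins the two pads, and stand the packer on the bench midway between them. Then lay the bend flat across both bearers, along the line of the pads and centred over the packer, with its wide end over the long bearer, and finally lower the steel weight gently, upright, onto the middle of the bend. Leave the supports as set, and do not knock over the glue bottle.

Things in the scene. Friction and masses are not known exactly. Their poses are not given: they have to be found in the camera images.
- pad_square: Square dark rubber pad, 90 x 90 x 6 mm, glued to the bench (fixed). Origin: centre of its underside, on the bench (z = 0). Its y axis lies along the line joining the two pads; its x axis is square to that line, so a bearer lies crosswise when its length runs along this x axis. The other pad's centre is about 150 mm (145 to 155) away, on either the +y or the -y side.
- pad_round: Round dark rubber pad, 90 mm diameter, 6 mm thick, glued to the bench (fixed). Origin: centre of its underside, on the bench.
- bearer_long: Plain wooden bar, 110 (x) x 36 (y) x 35 (z) mm, about 75 g, loose. Origin: centre of its underside; x along its length, z up.
- bearer_short: Plain wooden bar, 70 (x) x 36 (y) x 35 (z) mm, about 50 g, loose. Origin: centre of its underside; x along its length, z up.
- packer: Square wooden block, 40 x 40 mm and 39 mm tall, about 35 g, loose; standing on the bench it ends 2 mm below the tops of bearers that lie on the pads. Origin: centre of its underside; z up.
- bend: Shallow arc of laminated wood lying flat, tapering, about 120 g: 220 mm end to end, 22 mm thick (z), 64 mm wide at one end, 36 mm at the other, 50 mm over the middle 60 mm, where it balances and can be gripped along y. Origin: underside, middle of length and width. x runs towards the wide end; it bulges to +y (the ends' centres lie 20 mm to the -y side of the origin).
- bend_wide (a point): Centre of the wide end face of the bend, at half its thickness (110 mm along x and -20 mm along y from the bend's origin).
- weight: Turned steel weight, about 450 g: a disc 50 mm in diameter and 30 mm high with a plain round grip 22 mm in diameter rising from its centre, 58 mm high in all. Origin: centre of its underside; z up.
- glue: White plastic glue bottle with an orange cap, 54 mm in diameter, 130 mm tall, standing loose on the bench; a bystander. Origin: centre of its underside; z up.
Not all that is in view belongs to the job. Leave any red look-alike of the weight alone. What is shaped like the bend but yellow is not meant.

How it is judged:
On the way, in this order (a step that is already met when the one before it is completed fails the run):
1. both bearers lie on their pads and the packer stands between them (horizontal distance between bearer_long and pad_square below 0.015 m and height (world z) of bearer_long between 0.002 and 0.01 m and angle between each of bearer_long, bearer_short, packer's own z axis and vertical below 0.1 rad and angle between the x axis of each of bearer_long, bearer_short and the x axis of pad_square, either way round below 0.2 rad and horizontal distance between bearer_short and pad_round below 0.015 m and height (world z) of bearer_short between 0.002 and 0.01 m and x of packer in the frame of pad_square between -0.015 and 0.015 m and horizontal distance between packer and pad_square below 0.0925 m and horizontal distance between packer and pad_round below 0.0925 m and height (world z) of packer between -0.004 and 0.004 m), for 0.2 s.
2. the bend lies across both bearers, wide end over the long one, with the supports still in place (all of step 1 and x of bend in the frame of pad_square between -0.015 and 0.015 m and horizontal distance between bend and pad_square below 0.0925 m and horizontal distance between bend and pad_round below 0.0925 m and height (world z) of bend between 0.037 and 0.045 m and angle between bend's own z axis and vertical below 0.06 rad and angle between the x axis of bend and the y axis of pad_square, either way round below 0.2 rad and horizontal distance between bend_wide and pad_square below 0.065 m), for 0.2 s.
At the end, for the whole second after the job is handed in: Bearers on their own pads and packer midway between pads, each within 15 mm; bearers within 0.2 rad of square to the pads' line; bend level on both bearers, along that line, within 15 mm of midway, wide end at the square pad; weight upright within 15 mm of its middle; all at rest (all of step 2 and horizontal distance between weight and bend below 0.015 m and height (world z) of weight between 0.058 and 0.068 m and angle between weight's own z axis and vertical below 0.08 rad and linear speed of each of bearer_long, bearer_short, packer, bend, weight below 0.02 m/s and angular speed of each of bearer_long, bearer_short, packer, bend, weight below 0.15 rad/s); the robot touches nothing.
It fails at once if the glue bottle is knocked over (angle between glue's own z axis and vertical above 0.6 rad).
It fails at once if the weight is dropped or rammed onto the bend (over 60 N) (contact force between weight and bend above 60 N).
It also fails if it takes over 138 s, if anything falls off the work surface, if the arm or the gripper's body presses on something with over 40 N, if the wrist force passes 120 N, or if a joint passes its speed limit or range.

## Robot

A 7-joint arm with a two-finger parallel gripper is mounted at the origin on the work surface. World frame = base frame: x ahead of the robot, y to its left, z up, the work surface at z = 0. Lengths are in m, angles in rad, forces in N, time in s.
With the tool pointing down it reaches from about 0.425 to 0.925 m from the base axis. Payload 6.8 kg.
Tool frame: the origin (TCP) lies at the very end of the fingers, on their centre line; the grasp point (between the pads) lies 19 mm behind it (r.tcp_to_grasp is the distance from the TCP to the grasp point, in m); z points along the fingers, y is the line along which they close (so a half turn about z gives the same grasp; the last joint's range is limited). The gripper opens to 85 mm and grips with 20 to 120 N. Pads are 22 mm wide; open, the fingers measure 114 mm over their backs; the gripper's body (76 mm by 85 mm) begins 54 mm behind the grasp point. The pads swing forward as they close: fully open they stand 13 mm farther back than shut.
Start: joints at [-1.293, 0.477, 0.022, 1.555, -0.011, 1.109, -0.083], TCP at [0.254, 0.625, 0.208] pointing down, gripper open.
Joint ranges: [-2.96, 2.96], [-0.34, 2.1], [-1.41, 1.46], [0.24, 2.44], [-1.37, 4.51], [0.17, 1.92], [-2.96, 2.96]. Speed limits (rad/s): [2.39, 2.39, 3.14, 3.14, 3.14, 3.14, 3.14].

## Interface

Orientations are given as a rotation vector (axis times angle).
In Python, from bench import r gives the robot as it stands.
- The arm moves only by the tool step_arm, never from a script. Its argument "moves" is a list of rows, each a list of 7 numbers: the shift along the tool's x, y, z in mm, then the turn, a rotation vector about the tool's x, y, z in rad, then the finger opening in mm, from 0 to 85.4. A call has 1 to 8 rows; each row is the pose to reach, as a shift and turn from the pose commanded when the call began, along the tool's axes at that moment; what a row does not reach only later rows make up. A row lasts 1/10 s, in which the tool goes at most 50 mm and 8.59 degrees, less where a joint would pass 70% of its speed; a pose out of reach is approached as far as the arm can. A call with a gripper value outside its range is refused whole. The fingers move at their own pace and stop on an object; "grip_force" is the grip in N (left out, the last holds). Time passes only in rows, so rows that repeat a pose let the fingers close. It gives the time, the measured TCP pose, the force, the opening and the grip force at its end, in the units of the state.
- r.get_obs(): the state, without advancing time (a new reading comes with each control period).
- r.grab_frame(name): name is "scene" or "top" or "wrist"; returns a dict with "image" (420x560x3 uint8, red, green, blue), "depth" (420x560 float32, m along the optical axis (not along the pixel's ray), 0 where there is no reading), "mtx" (3x3 intrinsics, pixels), "rvec" (rotation vector, rad) and "tvec" (3), from world to camera coordinates, as OpenCV has them. Camera axes: x right, y down, z forward; pixel columns grow to the right and rows downward; lengths in m; the calibration is good to about 2 mm. A picture is of the moment at which its call begins.
- r.hand_in(): hands the job in; it is judged then, once.
The state is a dict: "clock": time; "joints": joint angles; "qvel": joint speeds; "tau": joint torques, N m; "tcp_pos": TCP position; "orientation": TCP orientation; "contact_force": force on the tool from outside, world axes, zero at the start; "moment": the same for the moment, N m; "grip_width": finger opening in m; "gripper_force": force on a finger pad.
Only numpy, scipy, OpenCV 4.12 (cv2) and the standard library are available. Lean on these libraries where they do the work, as an engineer would, in place of code of your own. Each camera call takes 0.05 s, during which the arm holds its last target. There are 200 camera calls.

## Working session

There is one attempt and no reset: what is moved stays moved. The work goes in short steps, Python scripts to look and compute and a tool call to move; the robot and the scene stay as the last step left them, time stands still between calls to the robot, and variables do not carry over. Pictures are saved under pics/ and viewed, at most 15 in all, crops included, and the job is handed in when it is done.

Besides the shell and the picture viewer there is one more tool, called after ">>>" as a command line: name --pt "numbers of a row" for each row, then --argument value for the rest. step_arm: Moves the arm, as the interface text tells. Its arguments: {"type":"object","properties":{"moves":{"type":"array","items":{"type":"array","items":{"type":"number"}}},"grip_force":{"type":"number"}},"required":["moves"]}

```bash
ls; mkdir -p pics; cat > h.py <<'E'
import numpy as np, cv2
from bench import r
def grab(n):
    f=r.grab_frame(n); f['R']=cv2.Rodrigues(np.array(f['rvec'],float))[0]; f['t']=np.array(f['tvec'],float).ravel(); return f
def cloud(f):
    d=f['depth']; v,u=np.indices(d.shape); K=f['mtx']
    p=np.stack([(u-K[0,2])/K[0,0]*d,(v-K[1,2])/K[1,1]*d,d],-1)
    return (p-f['t'])@f['R']
def ray(f,uv,z):
    K=f['mtx']; d=np.array([(uv[0]-K[0,2])/K[0,0],(uv[1]-K[1,2])/K[1,1],1])@f['R']; c=-f['t']@f['R']
    return c+d*(z-c[2])/d[2]
def save(f,n,crop=None,s=1):
    im=f['image'][:,:,::-1]
    if crop: im=im[crop[1]:crop[3],crop[0]:crop[2]]
    cv2.imwrite('pics/'+n+'.png',cv2.resize(im,None,fx=s,fy=s))
def tool(p):
    o=r.get_obs(); R=cv2.Rodrigues(np.array(o['orientation'],float))[0]
    return R.T@(np.array(p)-o['tcp_pos'])*1000
E
python3 - <<'E'
from h import *
o=r.get_obs(); print(o['tcp_pos'],o['orientation'],cv2.Rodrigues(np.array(o['orientation']))[0].round(3),r.tcp_to_grasp)
for n in('top','scene'):
    f=grab(n); save(f,n+'0',None,1.4); print(n,-f['t']@f['R'],(f['depth']>0).mean())
E
```

```text
pics
[0.25377234 0.6247941  0.20701347] [-6.02152755e-01 -3.08312636e+00  2.89160227e-03] [[-0.927  0.376 -0.001]
 [ 0.376  0.927 -0.002]
 [-0.    -0.002 -1.   ]] 0.0187
top [ 0.26528697 -0.03453883  1.08123761] 0.9961054421768708
scene [1.30879695 0.19491956 0.7060556 ] 0.9961947278911565
```

View pics/top0.png

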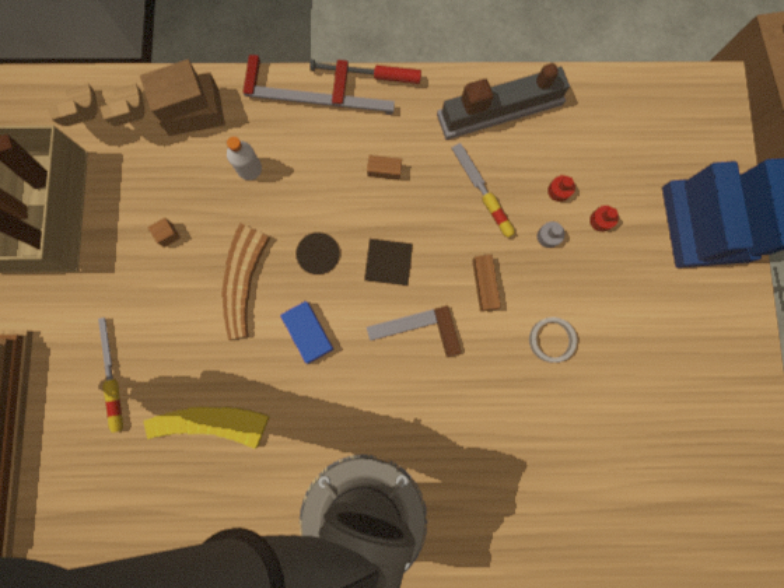

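View pics/scene0.png

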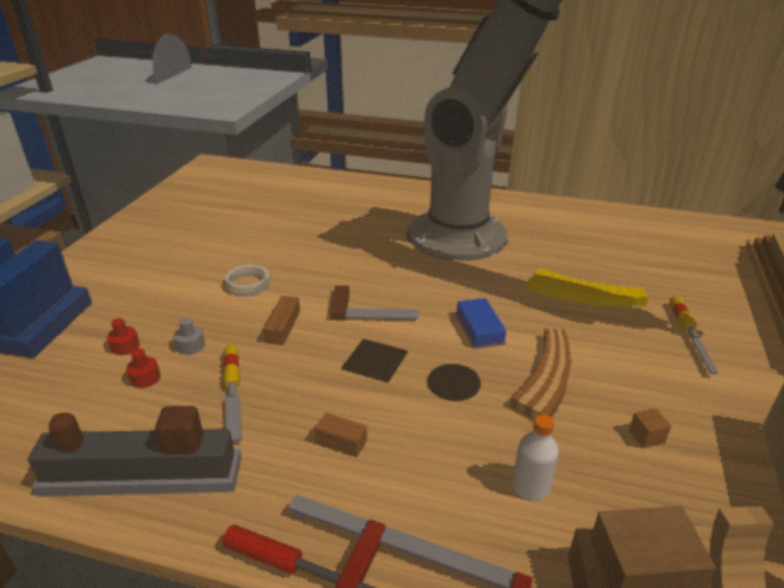

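Candidates (top0 picture pixels): 
- **Bearers:** the long bar at (486,282) is bearer_long and the short bar at (385,167) is bearer_short.
- **Packer:** the small cube at (163,232). The brown blocks at the far left are not it.
- **Bend:** the striped arc at (243,282). The yellow arc at (207,427) is the decoy.
- **Weight:** the grey one at (552,234). The red look-alikes are at (562,187) and (605,218).
- **Pads and glue:** square pad (388,262), round pad (318,253), glue (243,160).

```bash
cat > meas.py <<'E'
from h import *
f=grab('top'); P=cloud(f); im=f['image'].astype(int)
def rect(name,c,zl,zh,w=50):
    u,v=int(c[0]/1.4),int(c[1]/1.4); m=np.zeros(P.shape[:2],bool); m[v-w:v+w,u-w:u+w]=1
    m&=(P[...,2]>zl)&(P[...,2]<zh)
    n,l,st,ce=cv2.connectedComponentsWithStats(m.astype('uint8'))
    k=min(range(1,n),key=lambda i:np.hypot(*(ce[i]-[u,v]))+(1e3 if st[i,4]<15 else 0))
    q=P[l==k]; rc=cv2.minAreaRect((q[:,:2]*1000).astype('float32'))
    b=cv2.boxPoints(rc); e=max((b[1]-b[0],b[2]-b[1]),key=np.linalg.norm)
    print(name,'c',np.round(rc[0],1),'size',np.round(rc[1],1),'long-axis deg',round(np.degrees(np.arctan2(e[1],e[0]))%180,1),'z',np.median(q[:,2]).round(4))
    return q
rect('long',(486,282),.028,.045); rect('short',(385,167),.028,.045); rect('packer',(163,232),.033,.048)
rect('wgrip',(552,234),.05,.07); rect('wdisc',(552,234),.022,.036); rect('glue',(243,160),.1,.14)
b=rect('bend',(243,282),.014,.03,60)
dark=(im.max(-1)<60)
n,l,st,ce=cv2.connectedComponentsWithStats(dark.astype('uint8'))
for nm,c in(('sq',(388,262)),('rd',(318,253))):
    k=l[int(c[1]/1.4),int(c[0]/1.4)]; ct=max(cv2.findContours((l==k).astype('uint8'),0,1)[0],key=len)[:,0]
    w=np.array([ray(f,p,.006)[:2] for p in ct])*1000; rc=cv2.minAreaRect(w.astype('float32')); print(nm,rc,w.mean(0))
# bend: quadratic centreline in principal frame
q=b[:,:2]*1000; rc=cv2.minAreaRect(q.astype('float32')); bx=cv2.boxPoints(rc); e=max((bx[1]-bx[0],bx[2]-bx[1]),key=np.linalg.norm); e/=np.linalg.norm(e); e*=np.sign(e[0])
s=(q-rc[0])@e; t=(q-rc[0])@np.array([-e[1],e[0]]);
for a in range(-105,110,15):
    k=abs(s-a)<5; print(a,t[k].min().round(1),t[k].max().round(1)) if k.any() else 0
E
python3 meas.py; python3 -c "
from h import *
f=grab('top');save(f,'crop1',(150,90,430,260),2.8)"
```

```text
long c [ 456.7 -251.9] size [109.6  36.9] long-axis deg 6.1 z 0.034
short c [703.5 -49.3] size [69.6 37.2] long-axis deg 84.6 z 0.0336
packer c [567.9 399.3] size [42.6 40. ] long-axis deg 31.3 z 0.0369
wgrip c [ 556.9 -388.8] size [19.6 20.9] long-axis deg 135.0 z 0.056
wdisc c [ 555.5 -388.3] size [47.2 49. ] long-axis deg 92.3 z 0.0288
glue c [708.6 235.9] size [26.9 25.7] long-axis deg 13.0 z 0.1266
bend c [465.7 243.5] size [ 72.2 233.1] long-axis deg 168.9 z 0.0205
sq ((500.1471252441406, -53.54288101196289), (1.2865723371505737, 6.534933567047119), 63.2371826171875) [499.86353166 -53.39986785]
rd ((485.4613037109375, -87.07611083984375), (1728.06640625, 1226.65625), 89.88478088378906) [456.30443712  40.51919526]
-105 -36.1 1.6
-90 -32.5 11.1
-75 -27.7 13.1
-60 -24.3 20.8
-45 -20.6 23.5
-30 -22.6 29.9
-15 -20.1 31.1
0 -17.8 31.5
15 -17.3 33.3
30 -20.7 35.1
45 -23.6 35.6
60 -26.2 36.1
75 -29.0 33.3
90 -35.0 32.9
105 -36.1 31.2
```

View pics/crop1.png

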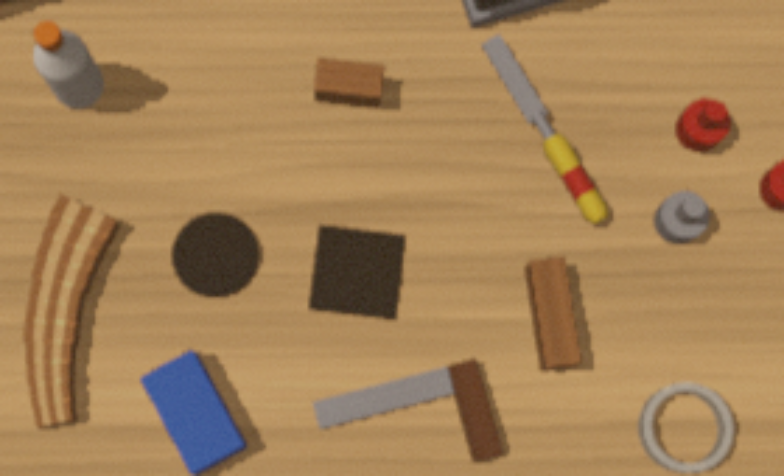

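```bash
cat > m2.py <<'E'
import io,contextlib
with contextlib.redirect_stdout(io.StringIO()):
    exec(open('meas.py').read())
dark=(im.max(-1)<80).astype('uint8')
n,l,st,ce=cv2.connectedComponentsWithStats(dark)
C={}
for nm,c in(('sq',(388,262)),('rd',(318,253))):
    u,v=int(c[0]/1.4),int(c[1]/1.4); m=np.zeros_like(dark); m[v-24:v+24,u-24:u+24]=dark[v-24:v+24,u-24:u+24]
    m=cv2.morphologyEx(m,cv2.MORPH_OPEN,np.ones((3,3)))
    mo=cv2.moments(m,True); p=ray(f,(mo['m10']/mo['m00'],mo['m01']/mo['m00']),.006)*1000; C[nm]=p[:2]
    ct=max(cv2.findContours(m,0,1)[0],key=len)[:,0]; rc=cv2.minAreaRect(np.array([ray(f,x,.006)[:2]*1000 for x in ct],'float32')); print(nm,p.round(1),rc[1],rc[2])
d=C['rd']-C['sq']; print('dist',np.linalg.norm(d),'dir',np.degrees(np.arctan2(d[1],d[0])),'mid',(C['rd']+C['sq'])/2)
a=np.arctan2(e[1],e[0]); o=np.array(rc[0]); o=q.mean(0)
for i in range(6):
    e=np.array([np.cos(a),np.sin(a)]); nn=np.array([-e[1],e[0]]); s=(q-o)@e; t=(q-o)@nn
    lo,hi=np.percentile(s,[.3,99.7]); L=[]
    def cen(s0):
        k=abs(s-s0)<6; return (t[k].min()+t[k].max())/2,np.ptp(t[k])
    (t1,w1),(t2,w2)=cen(lo+14),cen(hi-14); a+=np.arctan((t2-t1)/(hi-lo-28))
tm,wm=cen((lo+hi)/2)
O=o+e*(lo+hi)/2+nn*tm
print('bend origin',O.round(1),'ang',np.degrees(a).round(1),'len',hi-lo,'w low/high/mid',w1,w2,wm,'sag',tm-(t1+t2)/2)
E
python3 m2.py
```

```text
sq [503.2 -56.2   6. ] (86.5898208618164, 85.17335510253906) 82.16043853759766
rd [522.7  88.7   6. ] (82.62196350097656, 83.2361068725586) 0.11933029443025589
dist 146.21285476633153 dir 82.33995611240836 mid [512.91093322  16.21127167]
bend origin [466.6 250.8] ang -7.3 len 229.40764342216102 w low/high/mid 41.37505135179958 67.35447010061895 49.88000743269366 sag 16.360784818014686
```

```bash
cat >> h.py <<'E'
def plan(wps):
    """wps: (x,y,z mm, closing angle deg or None); prints tool-frame shift mm and turn about tool z, chained on rounded commands"""
    o=r.get_obs(); R=cv2.Rodrigues(np.array(o['orientation'],float))[0]; p=np.array(o['tcp_pos'])*1000
    print('at',p.round(1),'ang',np.degrees(np.arctan2(R[1,1],R[0,1])).round(1),'tilt',R[:2,2].round(4),'q',np.round(o['joints'],2),'w',round(o['grip_width']*1000,1),'t',o['clock'])
    for x,y,z,a in wps:
        c=np.arctan2(R[1,1],R[0,1]); th=0 if a is None else (c-np.radians(a)+np.pi/2)%np.pi-np.pi/2
        th=round(th,2); d=np.round(R.T@(np.array([x,y,z])-p)); print((x,y,z,a),'-> shift',d,'turn z',th,'rows>=',max(np.linalg.norm(d)/50,abs(th)/.15).round(1))
        p=p+R@d; R=R@cv2.Rodrigues(np.array([0,0,th]))[0]
E
python3 -c "
from h import *
plan([(568,400,200,31.3),(568,400,10,None),(568,400,200,None),(513,16,200,-7.7),(513,16,12,None),(513,16,200,None),(703,-49,200,84.6+90),(703,-49,6,None),(703,-49,200,None),(522.5,89,200,82.3),(522.5,89,13,None),(522.5,89,200,None)])"
```

```text
at [253.9 625.1 207.6] ang 67.9 tilt [-0.0003 -0.0008] q [-1.29  0.48  0.02  1.56 -0.01  1.11 -0.08] w 85.3 t 0.25
(568, 400, 200, 31.3) -> shift [-376.  -90.    8.] turn z 0.64 rows>= 7.7
(568, 400, 10, None) -> shift [  0.  -0. 190.] turn z 0 rows>= 3.8Traceback (most recent call last):
  File "<string>", line 3, in <module>
    plan([(568,400,200,31.3),(568,400,10,None),(568,400,200,None),(513,16,200,-7.7),(513,16,12,None),(513,16,200,None),(703,-49,200,84.6+90),(703,-49,6,None),(703,-49,200,None),(522.5,89,200,82.3),(522.5,89,13,None),(522.5,89,200,None)])
    ~~~~^^^^^^^^^^^^^^^^^^^^^^^^^^^^^^^^^^^^^^^^^^^^^^^^^^^^^^^^^^^^^^^^^^^^^^^^^^^^^^^^^^^^^^^^^^^^^^^^^^^^^^^^^^^^^^^^^^^^^^^^^^^^^^^^^^^^^^^^^^^^^^^^^^^^^^^^^^^^^^^^^^^^^^^^^^^^^^^^^^^^^^^^^^^^^^^^^^^^^^^^^^^^^^^^^^^^^^^^^^^^^^^^^^^^^
  File "h.py", line 26, in plan
    p=p+R@d; R=R@cv2.Rodrigues(np.array([0,0,th]))[0]
                 ~~~~~~~~~~~~~^^^^^^^^^^^^^^^^^^^^
cv2.error: OpenCV(4.12.0) /io/opencv/modules/calib3d/src/calibration_base.cpp:151: error: (-210:Unsupported format or combination of formats) The matrices must have 32f or 64f data type in function 'Rodrigues'
```

```bash
sed -i 's/np.array(\[0,0,th\])/np.array([0,0,th],float)/' h.py
python3 -c "
from h import *
plan([(568,400,200,31.3),(568,400,10,None),(568,400,200,None),(513,16,200,-7.7),(513,16,12,None),(513,16,200,None),(703,-49,200,84.6+90),(703,-49,6,None),(703,-49,200,None),(522.5,89,200,82.3),(522.5,89,13,None),(522.5,89,200,None)])"
```

```text
at [253.9 625.1 207.6] ang 67.9 tilt [-0.0003 -0.0008] q [-1.29  0.48  0.02  1.56 -0.01  1.11 -0.08] w 85.3 t 0.25
(568, 400, 200, 31.3) -> shift [-376.  -90.    8.] turn z 0.64 rows>= 7.7
(568, 400, 10, None) -> shift [  0.  -0. 190.] turn z 0 rows>= 3.8
(568, 400, 200, None) -> shift [  -0.   -0. -190.] turn z 0 rows>= 3.8
(513, 16, 200, -7.7) -> shift [-300. -247.   -0.] turn z 0.68 rows>= 7.8
(513, 16, 12, None) -> shift [  1.   0. 188.] turn z 0 rows>= 3.8
(513, 16, 200, None) -> shift [  -1.    0. -188.] turn z 0 rows>= 3.8
(703, -49, 200, 174.6) -> shift [-38. 197.  -0.] turn z -0.04 rows>= 4.0
(703, -49, 6, None) -> shift [ -0.   0. 194.] turn z 0 rows>= 3.9
(703, -49, 200, None) -> shift [  -0.    0. -194.] turn z 0 rows>= 3.9
(522.5, 89, 200, 82.3) -> shift [ 120. -193.   -0.] turn z -1.53 rows>= 10.2
(522.5, 89, 13, None) -> shift [ -0.  -0. 187.] turn z 0 rows>= 3.7
(522.5, 89, 200, None) -> shift [  -0.   -0. -187.] turn z 0 rows>= 3.7
```

>>> step_arm --pt "-376 -90 8 0 0 0.64 65" --pt "-376 -90 8 0 0 0.64 65" --pt "-376 -90 8 0 0 0.64 65" --pt "-376 -90 8 0 0 0.64 65" --pt "-376 -90 8 0 0 0.64 65" --pt "-376 -90 8 0 0 0.64 65" --pt "-376 -90 8 0 0 0.64 65" --pt "-376 -90 8 0 0 0.64 65"

```text
clock: 1.05
tcp_pos: [0.5714, 0.3971, 0.2]
orientation: [1.545, 2.734, -0.001]
contact_force: [0.5, 0.3, -0.0]
grip_width: 0.0648
gripper_force: 0.0
```

```bash
python3 -c "
from h import *
f=grab('wrist');save(f,'w1');P=cloud(f)
m=((P[...,2]>.03)&(P[...,2]<.05)&(abs(P[...,0]-.568)<.05)&(abs(P[...,1]-.4)<.05))
rc=cv2.minAreaRect((P[m][:,:2]*1000).astype('float32'));print(rc,np.median(P[m][:,2]))
plan([(568,400,10,31.3)])"
```

```text
((566.4953002929688, 402.2005920410156), (39.3621711730957, 40.544921875), 30.17032814025879) 0.03798930671980487
at [576.9 391.2 200. ] ang 30.6 tilt [ 0.0047 -0.0046] q [-0.86  0.53  0.25  1.52 -0.13  1.11 -0.05] w 65.1 t 1.1
(568, 400, 10, 31.3) -> shift [ 13.  -3. 190.] turn z -0.01 rows>= 3.8
```

View pics/w1.png

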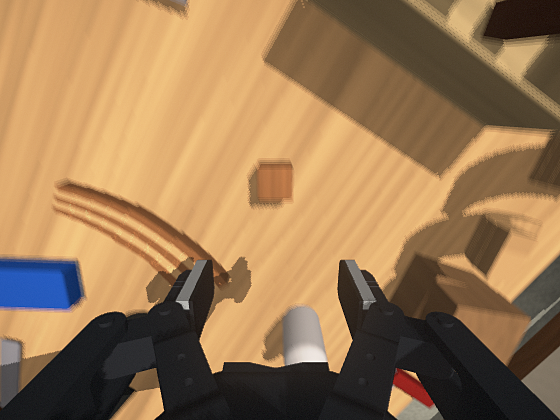

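Wrist view shows the packer at (275,181), square to the fingers; the arm was still settling.

>>> step_arm --pt "1 0 30 0 0 0 65" --pt "1 0 70 0 0 0 65" --pt "1 0 110 0 0 0 65" --pt "1 0 145 0 0 0 65" --pt "1 0 170 0 0 0 65" --pt "1 0 184 0 0 0 65" --pt "1 0 190 0 0 0 65" --pt "1 0 190 0 0 0 65"

```text
clock: 1.9
tcp_pos: [0.568, 0.4015, 0.01]
orientation: [-1.542, -2.737, 0.0]
contact_force: [0.3, -0.1, 0.8]
grip_width: 0.0651
gripper_force: 0.0
```

>>> step_arm --grip_force 30 --pt "0 0 0 0 0 0 30" --pt "0 0 0 0 0 0 30" --pt "0 0 0 0 0 0 30" --pt "0 0 0 0 0 0 30" --pt "0 0 0 0 0 0 30" --pt "0 0 0 0 0 0 30"

```text
clock: 2.5
tcp_pos: [0.569, 0.4021, 0.0119]
orientation: [1.541, 2.736, 0.004]
contact_force: [-0.5, -0.8, 6.1]
grip_width: 0.0384
gripper_force: 30.1
```

>>> step_arm --pt "0 0 -40 0 0 0 30" --pt "0 0 -85 0 0 0 30" --pt "0 0 -130 0 0 0 30" --pt "-10 -8 -170 0 0 0 30" --pt "-40 -33 -190 0 0 0 30" --pt "-75 -62 -190 0 0 0 30" --pt "-110 -91 -190 0 0 0 30" --pt "-145 -120 -190 0 0 0 30"

```text
clock: 3.3
tcp_pos: [0.5402, 0.2135, 0.2008]
orientation: [1.541, 2.737, 0.002]
contact_force: [0.1, -0.6, -0.4]
grip_width: 0.0383
gripper_force: 30.3
```

>>> step_arm --pt "-35 -29 0 0 0 0.12 30" --pt "-70 -58 0 0 0 0.25 30" --pt "-100 -82 0 0 0 0.38 30" --pt "-125 -103 0 0 0 0.5 30" --pt "-143 -118 0 0 0 0.6 30" --pt "-153 -125 0 0 0 0.66 30" --pt "-156 -127 0 0 0 0.68 30" --pt "-156 -127 0 0 0 0.68 30"

```text
clock: 4.1
tcp_pos: [0.5129, 0.0159, 0.2003]
orientation: [2.366, 2.067, 0.001]
contact_force: [0.3, -0.8, -0.7]
grip_width: 0.0383
gripper_force: 30.3
```

```bash
python3 -c "
from h import *
plan([(513,16,12,-7.7)])"
```

```text
at [512.9  15.9 200.3] ang -7.7 tilt [0.0007 0.0004] q [-0.57  0.23  0.49  1.97 -0.13  0.97 -0.15] w 38.3 t 4.1
(513, 16, 12, -7.7) -> shift [  0.  -0. 188.] turn z -0.0 rows>= 3.8
```

>>> step_arm --pt "0 0 45 0 0 0 30" --pt "0 0 90 0 0 0 30" --pt "0 0 130 0 0 0 30" --pt "0 0 160 0 0 0 30" --pt "0 0 178 0 0 0 30" --pt "0 0 185 0 0 0 30" --pt "0 0 188 0 0 0 30" --pt "0 0 188 0 0 0 30"

```text
clock: 4.9
tcp_pos: [0.5133, 0.0167, 0.0126]
orientation: [-2.365, -2.068, -0.002]
contact_force: [0.4, -0.4, -0.8]
grip_width: 0.0386
gripper_force: 30.3
```

>>> step_arm --pt "0 0 0 0 0 0 60" --pt "0 0 0 0 0 0 60" --pt "0 0 0 0 0 0 60" --pt "0 0 -20 0 0 0 60" --pt "0 0 -65 0 0 0 60" --pt "0 0 -115 0 0 0 60" --pt "0 0 -160 0 0 0 60" --pt "0 0 -188 0 0 0 60"

```text
clock: 5.7
tcp_pos: [0.5141, 0.0158, 0.2037]
orientation: [2.365, 2.065, 0.007]
contact_force: [0.5, 0.8, -0.1]
grip_width: 0.06
gripper_force: 0.0
```

>>> step_arm --pt "-6 30 0 0 0 -0.01 55" --pt "-14 75 0 0 0 -0.02 55" --pt "-23 120 0 0 0 -0.03 55" --pt "-30 158 0 0 0 -0.04 55" --pt "-35 182 0 0 0 -0.04 55" --pt "-38 194 0 0 0 -0.04 55" --pt "-38 197 0 0 0 -0.04 55" --pt "-38 197 0 0 0 -0.04 55"

```text
clock: 6.5
tcp_pos: [0.7027, -0.0482, 0.1998]
orientation: [-2.324, -2.113, 0.001]
contact_force: [-0.8, -1.1, -0.4]
grip_width: 0.0553
gripper_force: 0.0
```

```bash
python3 -c "
from h import *
f=grab('wrist');P=cloud(f)
m=((P[...,2]>.027)&(P[...,2]<.05)&(abs(P[...,0]-.703)<.06)&(abs(P[...,1]+.049)<.06))
rc=cv2.minAreaRect((P[m][:,:2]*1000).astype('float32'));print(rc,np.median(P[m][:,2]))
f=grab('top');P=cloud(f)
m=((P[...,2]>.03)&(P[...,2]<.05)&(abs(P[...,0]-.513)<.06)&(abs(P[...,1]-.016)<.06))
rc=cv2.minAreaRect((P[m][:,:2]*1000).astype('float32'));print('packer',rc)
plan([(703,-49,6,174.6)])"
```

```text
((703.1759033203125, -46.79581832885742), (69.7419662475586, 35.968746185302734), 82.93441009521484) 0.03399622501530851
packer ((514.5231323242188, 13.883960723876953), (35.35914611816406, 39.9630241394043), 81.73824310302734)
at [702.2 -47.7 200.1] ang -5.4 tilt [-0.0005  0.0005] q [-0.34  0.57  0.49  1.51 -0.29  1.13  0.11] w 55.1 t 6.6
(703, -49, 6, 174.6) -> shift [ -1.   1. 194.] turn z -0.0 rows>= 3.9
```

>>> step_arm --pt "0 1 40 0 0 0.03 55" --pt "0 1 85 0 0 0.03 55" --pt "0 1 128 0 0 0.03 55" --pt "0 1 160 0 0 0.03 55" --pt "0 1 180 0 0 0.03 55" --pt "0 1 188 0 0 0.03 55" --pt "0 1 192 0 0 0.03 55" --pt "0 1 192 0 0 0.03 55"

```text
clock: 7.4
tcp_pos: [0.7043, -0.0481, 0.0089]
orientation: [2.355, 2.078, 0.001]
contact_force: [-0.2, -0.3, 0.3]
grip_width: 0.0551
gripper_force: 0.0
```

>>> step_arm --pt "0 0 0 0 0 0 25" --pt "0 0 0 0 0 0 25" --pt "0 0 0 0 0 0 25" --pt "0 0 0 0 0 0 25" --pt "0 0 0 0 0 0 25" --pt "0 0 -15 0 0 0 25" --pt "0 0 -50 0 0 0 25" --pt "0 0 -90 0 0 0 25"

```text
clock: 8.2
tcp_pos: [0.7029, -0.0483, 0.0988]
orientation: [-2.355, -2.077, 0.003]
contact_force: [0.7, 0.0, -0.2]
grip_width: 0.0337
gripper_force: 30.0
```

```bash
python3 -c "
from h import *
plan([(522.5,89,150,82.3),(522.5,89,15,None)])"
```

```text
at [702.9 -48.3  98.8] ang -7.2 tilt [-0.0021 -0.0002] q [-0.32  0.67  0.46  1.59 -0.34  0.96  0.12] w 33.7 t 8.2
(522.5, 89, 150, 82.3) -> shift [ 114. -196.  -51.] turn z -1.56 rows>= 10.4
(522.5, 89, 15, None) -> shift [ -0.  -0. 135.] turn z 0 rows>= 2.7
```

>>> step_arm --pt "5 -8 -25 0 0 -0.1 25" --pt "20 -33 -50 0 0 -0.24 25" --pt "35 -60 -51 0 0 -0.38 25" --pt "50 -88 -51 0 0 -0.52 25" --pt "66 -115 -51 0 0 -0.66 25" --pt "82 -142 -51 0 0 -0.8 25" --pt "96 -165 -51 0 0 -0.94 25" --pt "105 -182 -51 0 0 -1.06 25"

```text
clock: 9.0
tcp_pos: [0.5352, 0.0798, 0.1501]
orientation: [0.972, 2.987, 0.001]
contact_force: [-0.3, 0.1, -0.1]
grip_width: 0.0334
gripper_force: 30.0
```

```bash
python3 -c "
from h import *
R=cv2.Rodrigues(np.array([0,0,-1.06]))[0]; print(R.T@np.array([9,-14,0]))
plan([])"
```

```text
[16.61282549  1.0069902   0.        ]
at [535.2  79.8 150.1] ang 54.0 tilt [0.0009 0.0007] q [-0.45  0.33  0.22  1.95 -0.09  0.88  0.77] w 33.4 t 9.0
```

>>> step_arm --pt "7 0 0 0 0 -0.13 25" --pt "13 1 0 0 0 -0.27 25" --pt "17 1 0 0 0 -0.4 25" --pt "17 1 0 0 0 -0.48 25" --pt "17 1 0 0 0 -0.5 25" --pt "17 1 0 0 0 -0.5 25" --pt "17 1 0 0 0 -0.5 25"

```text
clock: 9.7
tcp_pos: [0.5235, 0.0892, 0.1494]
orientation: [0.216, 3.134, 0.0]
contact_force: [-0.1, -0.4, 0.0]
grip_width: 0.0335
gripper_force: 30.0
```

```bash
python3 -c "
from h import *
f=grab('top');save(f,'t2',(200,120,340,240),5)
plan([(522.5,89,15,82.3)])"
```

```text
at [523.5  89.3 149.2] ang 82.1 tilt [ 0.0004 -0.    ] q [-0.39  0.31  0.12  1.97 -0.05  0.87  1.19] w 33.4 t 9.75
(522.5, 89, 15, 82.3) -> shift [  1.  -0. 134.] turn z -0.0 rows>= 2.7
```

View pics/t2.png

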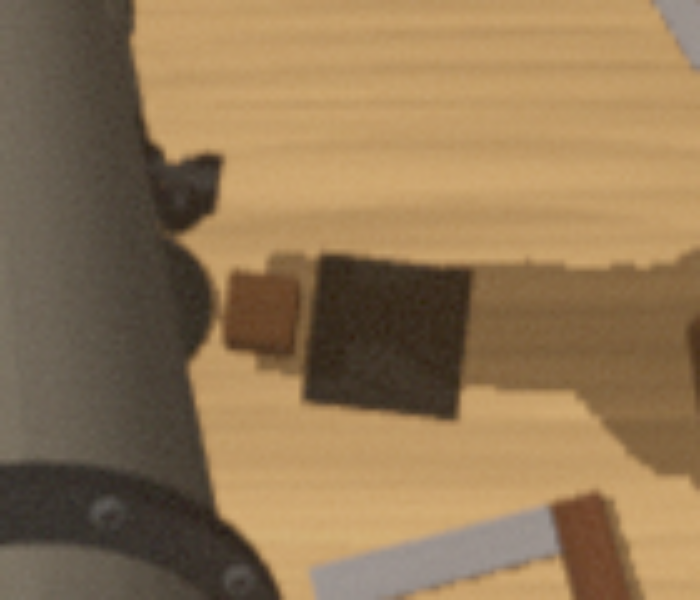

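The packer at (262,312) sits beside the square pad, and the arm hides the round one. Now lower the short bearer.

>>> step_arm --pt "1 0 35 0 0 0 25" --pt "1 0 70 0 0 0 25" --pt "1 0 98 0 0 0 25" --pt "1 0 118 0 0 0 25" --pt "1 0 129 0 0 0 25" --pt "1 0 134 0 0 0 25" --pt "1 0 134 0 0 0 25"

```text
clock: 10.45
tcp_pos: [0.522, 0.0894, 0.0158]
orientation: [-0.214, -3.133, 0.0]
contact_force: [-0.8, -0.2, 1.6]
grip_width: 0.0334
gripper_force: 31.3
```

>>> step_arm --pt "0 0 0 0 0 0 50" --pt "0 0 0 0 0 0 50" --pt "0 0 0 0 0 0 50" --pt "0 0 -20 0 0 0 50" --pt "0 0 -60 0 0 0 50" --pt "0 0 -110 0 0 0 50" --pt "0 0 -160 0 0 0 50" --pt "0 0 -185 0 0 0 50"

```text
clock: 11.25
tcp_pos: [0.5243, 0.0899, 0.2047]
orientation: [0.214, 3.128, 0.004]
contact_force: [0.2, -0.3, 0.1]
grip_width: 0.0504
gripper_force: 0.0
```

```bash
python3 -c "
from h import *
plan([(457,-252,200,96.1),(457,-252,8,None)])"
```

```text
at [524.3  89.9 204.7] ang 82.2 tilt [0.0061 0.002 ] q [-0.4   0.24  0.13  1.91 -0.04  0.98  1.18] w 50.4 t 11.25
(457, -252, 200, 96.1) -> shift [  20. -348.    4.] turn z -0.24 rows>= 7.0
(457, -252, 8, None) -> shift [  1.  -0. 192.] turn z 0 rows>= 3.8
```

>>> step_arm --pt "3 -40 2 0 0 -0.03 50" --pt "6 -90 4 0 0 -0.06 55" --pt "9 -140 4 0 0 -0.1 55" --pt "12 -190 4 0 0 -0.13 55" --pt "15 -240 4 0 0 -0.17 55" --pt "17 -290 4 0 0 -0.2 55" --pt "19 -325 4 0 0 -0.23 55" --pt "20 -344 4 0 0 -0.24 55"

```text
clock: 12.05
tcp_pos: [0.4545, -0.2525, 0.1964]
orientation: [-0.157, 3.137, -0.002]
contact_force: [-0.3, 0.3, 0.3]
grip_width: 0.055
gripper_force: 0.0
```

>>> step_arm --pt "0 -3 0 0 0 0 55" --pt "0 -4 0 0 0 0 55" --pt "0 -4 0 0 0 0 55"

```text
clock: 12.35
tcp_pos: [0.4569, -0.2511, 0.1959]
orientation: [-0.166, 3.137, 0.001]
contact_force: [0.4, -0.1, 1.0]
grip_width: 0.055
gripper_force: 0.0
```

```bash
python3 -c "
from h import *
f=grab('wrist');P=cloud(f)
m=((P[...,2]>.027)&(P[...,2]<.05)&(abs(P[...,0]-.457)<.07)&(abs(P[...,1]+.252)<.06))
rc=cv2.minAreaRect((P[m][:,:2]*1000).astype('float32'));print(rc,np.median(P[m][:,2]))
f=grab('top');P=cloud(f)
for y in (.016,.089):
  m=((P[...,2]>.03)&(P[...,2]<.05)&(abs(P[...,0]-.515)<.06)&(abs(P[...,1]-y)<.03))
  rc=cv2.minAreaRect((P[m][:,:2]*1000).astype('float32'));print('on',rc,np.median(P[m][:,2]))
plan([(457,-252,8,96.1)])"
```

```text
((455.225830078125, -250.1138153076172), (108.58711242675781, 35.974185943603516), 6.365581035614014) 0.03401933940335468
on ((514.3775024414062, 16.145328521728516), (40.22121810913086, 39.41984176635742), 81.35440826416016) 0.03758621722729999
on ((523.8557739257812, 87.96531677246094), (37.08766174316406, 71.91742706298828), 82.18675231933594) 0.03947035707440992
at [ 456.9 -250.9  195.9] ang 96.1 tilt [0.     0.0006] q [ 0.12  0.24  0.31  1.95 -0.09  0.96  2.15] w 54.9 t 12.45
(457, -252, 8, 96.1) -> shift [  0.  -1. 188.] turn z 0.0 rows>= 3.8
```

Supports well placed so far. Pick the long bearer.

>>> step_arm --pt "0 0 40 0 0 0 55" --pt "0 0 85 0 0 0 55" --pt "0 0 125 0 0 0 55" --pt "0 0 155 0 0 0 55" --pt "0 0 176 0 0 0 55" --pt "0 0 185 0 0 0 55" --pt "0 0 188 0 0 0 55" --pt "0 0 188 0 0 0 55"

```text
clock: 13.25
tcp_pos: [0.4569, -0.2523, 0.0085]
orientation: [-0.164, 3.137, -0.0]
contact_force: [0.3, -0.1, 0.3]
grip_width: 0.055
gripper_force: 0.0
```

>>> step_arm --pt "0 0 0 0 0 0 25" --pt "0 0 0 0 0 0 25" --pt "0 0 0 0 0 0 25" --pt "0 0 0 0 0 0 25" --pt "0 0 0 0 0 0 25" --pt "0 0 -20 0 0 0 25" --pt "0 0 -70 0 0 0 25" --pt "0 0 -120 0 0 0 25"

```text
clock: 14.05
tcp_pos: [0.4556, -0.2523, 0.1294]
orientation: [0.163, -3.136, -0.001]
contact_force: [2.6, -0.1, -0.6]
grip_width: 0.0342
gripper_force: 30.2
```

```bash
python3 -c "
from h import *
plan([(504.5,-56.5,150,82.3),(504,-56.5,15,None)])"
```

```text
at [ 455.6 -252.3  129.4] ang 96.0 tilt [-0.0015  0.0004] q [ 0.13  0.33  0.31  2.01 -0.13  0.82  2.19] w 34.2 t 14.05
(504.5, -56.5, 150, 82.3) -> shift [-69. 190. -21.] turn z 0.24 rows>= 4.1
(504, -56.5, 15, None) -> shift [  0.  -0. 135.] turn z 0 rows>= 2.7
```

>>> step_arm --pt "-10 28 -21 0 0 0.04 25" --pt "-26 72 -21 0 0 0.1 25" --pt "-42 116 -21 0 0 0.16 25" --pt "-56 154 -21 0 0 0.21 25" --pt "-65 178 -21 0 0 0.24 25" --pt "-68 188 -21 0 0 0.24 25" --pt "-69 190 -21 0 0 0.24 25" --pt "-69 190 -21 0 0 0.24 25"

```text
clock: 14.85
tcp_pos: [0.505, -0.0576, 0.1492]
orientation: [0.214, 3.134, -0.001]
contact_force: [0.2, -0.8, -1.8]
grip_width: 0.0338
gripper_force: 30.2
```

```bash
python3 -c "
from h import *
plan([(504,-56.5,15,82.3)])"
```

```text
at [505.  -57.6 149.2] ang 82.2 tilt [ 0.0002 -0.0005] q [-0.24  0.28  0.27  2.02 -0.1   0.85  1.52] w 33.8 t 14.85
(504, -56.5, 15, 82.3) -> shift [  1.   1. 134.] turn z -0.0 rows>= 2.7
```

>>> step_arm --pt "1 0 35 0 0 0 25" --pt "1 0 70 0 0 0 25" --pt "1 0 98 0 0 0 25" --pt "1 0 118 0 0 0 25" --pt "1 0 129 0 0 0 25" --pt "1 0 134 0 0 0 25" --pt "1 0 134 0 0 0 25"

```text
clock: 15.55
tcp_pos: [0.5041, -0.0578, 0.0156]
orientation: [-0.216, -3.134, 0.001]
contact_force: [-0.5, -0.6, -0.1]
grip_width: 0.0341
gripper_force: 30.3
```

>>> step_arm --pt "0 0 0 0 0 0 50" --pt "0 0 0 0 0 0 50" --pt "0 0 0 0 0 0 50" --pt "0 0 -20 0 0 0 50" --pt "0 0 -60 0 0 0 50" --pt "0 0 -110 0 0 0 50" --pt "0 0 -160 0 0 0 60" --pt "0 0 -185 0 0 0 70"

```text
clock: 16.35
tcp_pos: [0.5061, -0.0566, 0.2046]
orientation: [0.213, 3.128, 0.001]
contact_force: [0.9, -0.6, 0.2]
grip_width: 0.0699
gripper_force: 0.0
```

```bash
python3 -c "
from h import *
plan([(466.5,251,200,82.7),(466.5,251,6,None)])"
```

```text
at [506.1 -56.6 204.6] ang 82.2 tilt [0.0063 0.0004] q [-0.27  0.2   0.3   1.97 -0.07  0.97  1.5 ] w 69.9 t 16.35
(466.5, 251, 200, 82.7) -> shift [ 81. 299.   4.] turn z -0.01 rows>= 6.2
(466.5, 251, 6, None) -> shift [  1.   0. 194.] turn z 0 rows>= 3.9
```

>>> step_arm --pt "9 35 0 0 0 0 70" --pt "22 82 0 0 0 0 70" --pt "35 130 0 0 0 0 70" --pt "48 178 0 0 0 0 70" --pt "61 226 0 0 0 0 70" --pt "71 265 0 0 0 0 70" --pt "78 290 0 0 0 0 70" --pt "80 299 0 0 0 0 70"

```text
clock: 17.15
tcp_pos: [0.4644, 0.2543, 0.2001]
orientation: [-0.205, -3.135, -0.002]
contact_force: [-0.3, 0.0, 0.7]
grip_width: 0.0701
gripper_force: 0.0
```

>>> step_arm --pt "0 0 0 0 0 0 70" --pt "0 0 0 0 0 0 70" --pt "0 0 0 0 0 0 70"

```text
clock: 17.45
tcp_pos: [0.466, 0.2487, 0.2]
orientation: [0.218, 3.134, -0.001]
contact_force: [-0.4, 0.2, -0.3]
grip_width: 0.07
gripper_force: 0.0
```

```bash
cat > b.py <<'E'
from h import *
import sys
f=grab('wrist');save(f,'w_'+sys.argv[1]);P=cloud(f)
m=((P[...,2]>.012)&(P[...,2]<.032)&(abs(P[...,0]-.467)<.15)&(abs(P[...,1]-.245)<.07))
n,l,st,ce=cv2.connectedComponentsWithStats(m.astype('uint8')); k=1+np.argmax(st[1:,4]); q=P[l==k][:,:2]*1000
print(st[k],np.median(P[l==k][:,2]))
a=np.radians(-7.3); o=q.mean(0)
def cen(s0):
    k=abs(s-s0)<6; return (t[k].min()+t[k].max())/2,np.ptp(t[k])
for i in range(6):
    e=np.array([np.cos(a),np.sin(a)]); nn=np.array([-e[1],e[0]]); s=(q-o)@e; t=(q-o)@nn
    lo,hi=np.percentile(s,[.3,99.7])
    (t1,w1),(t2,w2)=cen(lo+14),cen(hi-14); a+=np.arctan((t2-t1)/(hi-lo-28))
tm,wm=cen((lo+hi)/2)
print('bend origin',(o+e*(lo+hi)/2+nn*tm).round(1),np.degrees(a).round(1),hi-lo,w1,w2,wm)
f=grab('top');P=cloud(f)
for x,y in ((.513,.016),(.522,.089),(.504,-.056)):
  m=((P[...,2]>.03)&(P[...,2]<.05)&(abs(P[...,0]-x)<.07)&(abs(P[...,1]-y)<.03))
  rc=cv2.minAreaRect((P[m][:,:2]*1000).astype('float32'));print('on',rc,np.median(P[m][:,2]))
plan([(466.5,251,6,82.7)])
E
python3 b.py 3
```

```text
[ 241   72   60  199 7941] 0.02106225638523372
bend origin [464.5 253.1] -7.3 229.00469223776994 42.60608086421342 67.58978702982542 48.71982772049359
on ((515.0548706054688, 16.011791229248047), (39.597904205322266, 40.48615646362305), 83.05435180664062) 0.03740500689910452
on ((523.643798828125, 87.94109344482422), (36.61911392211914, 70.82159423828125), 82.7882080078125) 0.03939803633784131
on ((503.7974853515625, -58.6947135925293), (35.83879089355469, 109.35074615478516), 82.38768768310547) 0.03967595536165803
at [465.9 249.2 200.1] ang 82.1 tilt [ 0.0002 -0.0003] q [-0.7   0.24  0.1   1.92 -0.03  0.98  0.85] w 69.9 t 17.55
(466.5, 251, 6, 82.7) -> shift [ -0.   2. 194.] turn z -0.01 rows>= 3.9
```

View pics/w_3.png

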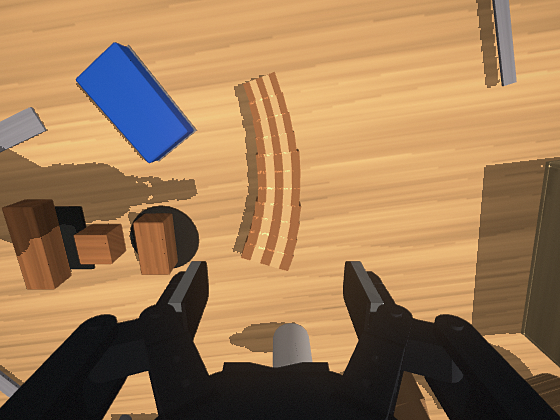

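Wrist view shows the bend at (270,170) with its wide end towards the gripper. The bearers at (150,242) and (40,245) and the packer at (100,243) are all standing well.

>>> step_arm --pt "0 2 40 0 0 -0.01 70" --pt "0 2 85 0 0 -0.01 70" --pt "0 2 130 0 0 -0.01 70" --pt "0 2 162 0 0 -0.01 70" --pt "0 2 182 0 0 -0.01 70" --pt "0 2 192 0 0 -0.01 70" --pt "0 2 196 0 0 -0.01 70" --pt "0 2 196 0 0 -0.01 70"

```text
clock: 18.35
tcp_pos: [0.4662, 0.2527, 0.0044]
orientation: [0.198, 3.135, 0.0]
contact_force: [0.7, -0.4, 0.0]
grip_width: 0.0702
gripper_force: 0.0
```

>>> step_arm --grip_force 45 --pt "0 0 0 0 0 0 40" --pt "0 0 0 0 0 0 40" --pt "0 0 0 0 0 0 40" --pt "0 0 0 0 0 0 40" --pt "0 0 0 0 0 0 40" --pt "0 0 -10 0 0 0 40" --pt "0 0 -40 0 0 0 40" --pt "0 0 -80 0 0 0 40"

```text
clock: 19.15
tcp_pos: [0.4644, 0.252, 0.0841]
orientation: [-0.197, -3.133, 0.004]
contact_force: [1.0, 0.9, 0.3]
grip_width: 0.0401
gripper_force: 0.0
```

>>> step_arm --pt "0 0 -30 0 0 0 40" --pt "0 0 -70 0 0 0 40" --pt "0 0 -100 0 0 0 40" --pt "0 0 -110 0 0 0 40" --pt "0 0 -110 0 0 0 40"

```text
clock: 19.65
tcp_pos: [0.4665, 0.2533, 0.1959]
orientation: [0.197, 3.133, 0.004]
contact_force: [-0.3, 0.5, -0.6]
grip_width: 0.0402
gripper_force: 0.0
```

```bash
python3 -c "
from h import *
f=grab('wrist');save(f,'w4')
plan([(513.5,16,194,-7.7)])"
```

```text
at [465.6 252.8 194.2] ang 82.8 tilt [0.0006 0.0005] q [-0.7   0.25  0.1   1.92 -0.03  0.97  0.86] w 39.9 t 19.7
(513.5, 16, 194, -7.7) -> shift [ -77. -229.    0.] turn z -1.56 rows>= 10.4
```

View pics/w4.png

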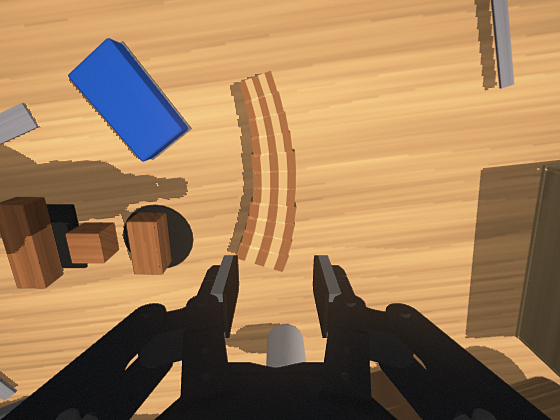

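The bend stayed on the bench at (265,165), and the fingers are shut to 40 mm with nothing in them. I lifted before the grip was made. Go back down slightly lower and close fully before lifting.

>>> step_arm --pt "0 0 20 0 0 0 70" --pt "0 0 60 0 0 0 70" --pt "0 0 105 0 0 0 70" --pt "0 0 145 0 0 0 70" --pt "0 0 172 0 0 0 70" --pt "0 0 186 0 0 0 70" --pt "0 0 192 0 0 0 70" --pt "0 0 193 0 0 0 70"

```text
clock: 20.5
tcp_pos: [0.4654, 0.2526, 0.0005]
orientation: [-0.198, -3.135, 0.001]
contact_force: [0.6, 0.2, 0.2]
grip_width: 0.0699
gripper_force: 0.0
```

>>> step_arm --grip_force 45 --pt "0 0 0 0 0 0 40" --pt "0 0 0 0 0 0 40" --pt "0 0 0 0 0 0 40" --pt "0 0 0 0 0 0 40" --pt "0 0 0 0 0 0 40"

```text
clock: 21.0
tcp_pos: [0.4659, 0.253, 0.0014]
orientation: [0.197, 3.135, 0.001]
contact_force: [0.3, -0.3, 0.2]
grip_width: 0.0401
gripper_force: 0.0
```

>>> step_arm --pt "0 0 0 0 0 0 40" --pt "0 0 0 0 0 0 40" --pt "0 0 0 0 0 0 40"

```text
clock: 21.3
tcp_pos: [0.4657, 0.2528, 0.001]
orientation: [0.198, 3.135, 0.0]
contact_force: [0.1, -0.7, 0.3]
grip_width: 0.0403
gripper_force: 0.0
```

```bash
python3 -c "
from h import *
f=grab('scene');save(f,'s5',(300,190,480,330),4.4)
f=grab('wrist');save(f,'w5')"
```

```text
(no output)
```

View pics/s5.png

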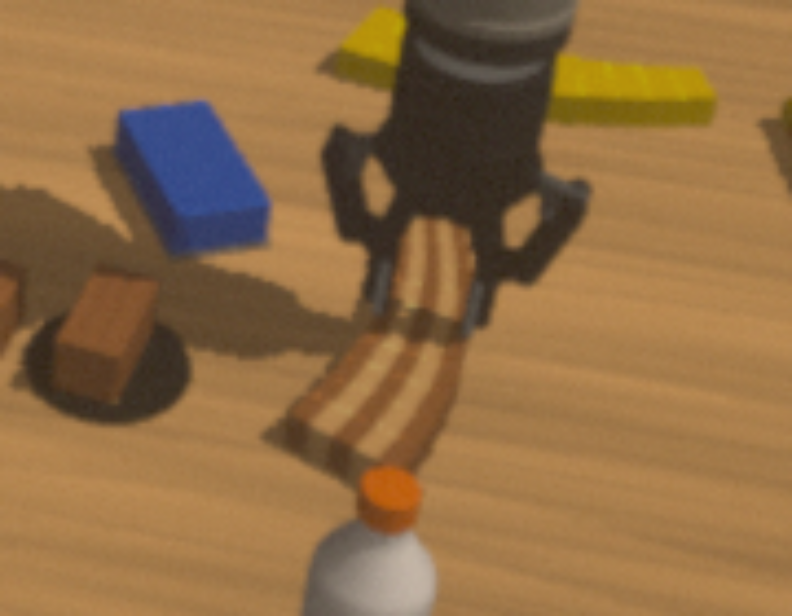

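View pics/w5.png

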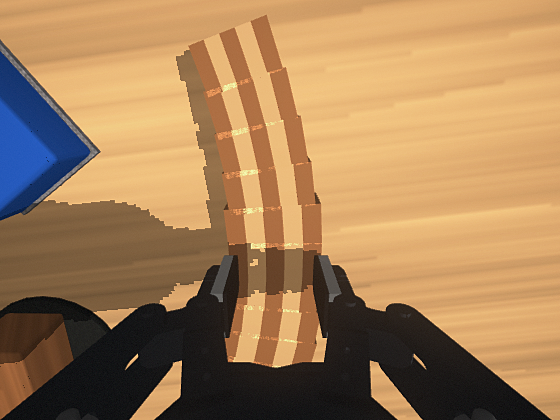

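The fingers straddle the bend's middle with a small gap still visible. Close further.

>>> step_arm --pt "0 0 0 0 0 0 15" --pt "0 0 0 0 0 0 15" --pt "0 0 0 0 0 0 15" --pt "0 0 0 0 0 0 15" --pt "0 0 0 0 0 0 15"

```text
clock: 21.9
tcp_pos: [0.4657, 0.2528, 0.001]
orientation: [0.198, 3.135, 0.0]
contact_force: [0.0, -0.7, 1.0]
grip_width: 0.0145
gripper_force: 0.0
```

```bash
python3 -c "
from h import *
f=grab('wrist');save(f,'w6',(150,180,400,400),3);P=cloud(f)
for v in (230,250,265,280,300,320,340):
  print(v,[(u,*(P[v,u]*1000).round(0)) for u in range(215,345,18)])
f=grab('scene');save(f,'s6',(370,220,430,290),8)"
```

```text
230 [(215, np.float64(449.0), np.float64(219.0), np.float64(-0.0)), (233, np.float64(442.0), np.float64(234.0), np.float64(22.0)), (251, np.float64(443.0), np.float64(243.0), np.float64(21.0)), (269, np.float64(444.0), np.float64(253.0), np.float64(21.0)), (287, np.float64(446.0), np.float64(262.0), np.float64(21.0)), (305, np.float64(446.0), np.float64(271.0), np.float64(22.0)), (323, np.float64(457.0), np.float64(283.0), np.float64(-1.0)), (341, np.float64(459.0), np.float64(294.0), np.float64(-1.0))]
250 [(215, np.float64(462.0), np.float64(216.0), np.float64(-2.0)), (233, np.float64(453.0), np.float64(232.0), np.float64(21.0)), (251, np.float64(455.0), np.float64(242.0), np.float64(21.0)), (269, np.float64(456.0), np.float64(251.0), np.float64(22.0)), (287, np.float64(457.0), np.float64(261.0), np.float64(21.0)), (305, np.float64(458.0), np.float64(270.0), np.float64(21.0)), (323, np.float64(471.0), np.float64(283.0), np.float64(-2.0)), (341, np.float64(472.0), np.float64(294.0), np.float64(-1.0))]
265 [(215, np.float64(472.0), np.float64(214.0), np.float64(-0.0)), (233, np.float
[... 1762 characters left out ...]
), (305, np.float64(456.0), np.float64(265.0), np.float64(79.0)), (323, np.float64(456.0), np.float64(271.0), np.float64(80.0)), (341, np.float64(463.0), np.float64(279.0), np.float64(73.0))]
340 [(215, np.float64(448.0), np.float64(237.0), np.float64(94.0)), (233, np.float64(448.0), np.float64(243.0), np.float64(95.0)), (251, np.float64(470.0), np.float64(243.0), np.float64(70.0)), (269, np.float64(515.0), np.float64(243.0), np.float64(21.0)), (287, np.float64(516.0), np.float64(254.0), np.float64(21.0)), (305, np.float64(451.0), np.float64(264.0), np.float64(94.0)), (323, np.float64(452.0), np.float64(269.0), np.float64(94.0)), (341, np.float64(452.0), np.float64(275.0), np.float64(95.0))]
```

View pics/w6.png

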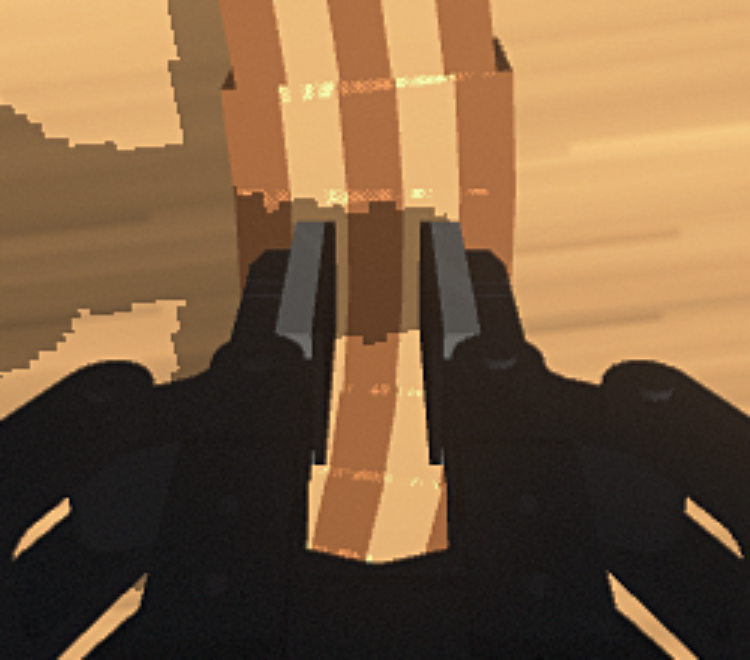

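View pics/s6.png

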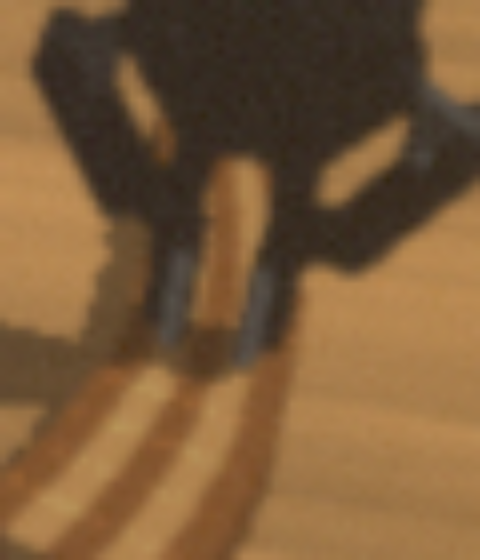

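```bash
python3 -c "
from h import *
f=grab('wrist');P=cloud(f)
for u in (254,300): print(u,[(v,*(P[v,u]*1000).round(0).astype(int).tolist()) for v in range(250,276,2)])
o=r.get_obs();print(o['tcp_pos'],o['contact_force'],o['joints'])"
```

```text
254 [(250, 455, 243, 21), (252, 456, 243, 21), (254, 453, 244, 29), (256, 454, 244, 30), (258, 454, 244, 31), (260, 386, 263, 166), (262, 453, 244, 37), (264, 454, 244, 38), (266, 454, 245, 41), (268, 454, 245, 42), (270, 454, 245, 43), (272, 454, 245, 46), (274, 454, 245, 47)]
300 [(250, 458, 268, 20), (252, 459, 268, 20), (254, 457, 267, 27), (256, 457, 267, 29), (258, 456, 267, 33), (260, 457, 267, 34), (262, 457, 267, 37), (264, 457, 266, 39), (266, 457, 266, 39), (268, 456, 266, 42), (270, 456, 266, 46), (272, 457, 266, 46), (274, 457, 266, 47)]
[0.46568684 0.25280306 0.00097991] [-0.32541696  0.38036748  0.43024595] [-0.67075763  0.53791704  0.06997123  2.05317588 -0.06833668  0.55267161
  0.89249366]
```

The depth shows that at TCP z = 1 mm the finger ends stand at z ≈ 25–28 mm. The real finger end is about 25 mm short of the reported TCP, so the fingers closed just above the bend and the bearers were held near their top edges. I'll allow for this: open, then go down about 17 mm further, watching the force.

>>> step_arm --pt "0 0 -15 0 0 0 70" --pt "0 0 -25 0 0 0 70" --pt "0 0 -25 0 0 0 70" --pt "0 0 -25 0 0 0 70" --pt "0 0 -25 0 0 0 70" --pt "0 0 -25 0 0 0 70" --pt "0 0 -12 0 0 0 70" --pt "0 0 0 0 0 0 70"

```text
clock: 22.85
tcp_pos: [0.4656, 0.2528, -0.0001]
orientation: [-0.197, -3.135, -0.0]
contact_force: [0.0, -0.1, -0.2]
grip_width: 0.0697
gripper_force: 0.0
```

>>> step_arm --pt "0 0 3 0 0 0 70" --pt "0 0 6 0 0 0 70" --pt "0 0 8 0 0 0 70" --pt "0 0 10 0 0 0 70" --pt "0 0 12 0 0 0 70" --pt "0 0 14 0 0 0 70" --pt "0 0 15 0 0 0 70"

```text
clock: 23.55
tcp_pos: [0.4657, 0.2529, -0.0141]
orientation: [0.197, 3.135, 0.0]
contact_force: [0.6, 0.4, -0.1]
grip_width: 0.0698
gripper_force: 0.0
```

>>> step_arm --pt "0 0 0 0 0 0 35" --pt "0 0 0 0 0 0 35" --pt "0 0 0 0 0 0 35" --pt "0 0 0 0 0 0 35" --pt "0 0 0 0 0 0 35" --pt "0 0 0 0 0 0 35"

```text
clock: 24.15
tcp_pos: [0.4658, 0.2529, -0.0137]
orientation: [0.198, 3.135, 0.0]
contact_force: [-1.7, -1.2, 5.3]
grip_width: 0.0483
gripper_force: 47.3
```

Gripped. Lift and turn.

>>> step_arm --pt "0 0 -15 0 0 0 35" --pt "0 0 -45 0 0 0 35" --pt "0 0 -85 0 0 0 35" --pt "0 0 -125 0 0 0 35" --pt "0 0 -160 0 0 0 35" --pt "0 0 -180 0 0 0 35" --pt "0 0 -190 0 0 0 35" --pt "0 0 -190 0 0 0 35"

```text
clock: 24.95
tcp_pos: [0.4661, 0.2531, 0.1766]
orientation: [0.197, 3.134, 0.002]
contact_force: [-0.0, -0.1, -1.0]
grip_width: 0.0489
gripper_force: 47.2
```

```bash
python3 -c "
from h import *
f=grab('wrist');save(f,'w7');P=cloud(f)
m=((P[...,2]>.17)&(P[...,2]<.25)&(abs(P[...,1]-.25)<.07)); print(np.median(P[m],0))
plan([(513.5,15.5,176,-7.7)])
R=cv2.Rodrigues(np.array([0,0,1.04]))[0]; R2=cv2.Rodrigues(np.array([0,0,-1.04]))[0]
print(R.T@[1,0,0],R2.T@[1,0,0])"
```

```text
[0.43308725 0.2533075  0.21148665]
at [465.4 252.7 175.4] ang 82.8 tilt [-0.0004 -0.0003] q [-0.7   0.27  0.11  1.94 -0.04  0.93  0.86] w 48.9 t 25.0
(513.5, 15.5, 176, -7.7) -> shift [ -77. -229.   -1.] turn z -1.56 rows>= 10.4
[ 0.50622026 -0.86240423  0.        ] [0.50622026 0.86240423 0.        ]
```

>>> step_arm --pt "-4 -12 -1 0 0 0.1 35" --pt "-11 -34 -1 0 0 0.24 35" --pt "-19 -58 -1 0 0 0.38 35" --pt "-28 -83 -1 0 0 0.52 35" --pt "-37 -110 -1 0 0 0.66 35" --pt "-46 -136 -1 0 0 0.8 35" --pt "-54 -161 -1 0 0 0.93 35" --pt "-61 -182 -1 0 0 1.05 35"

```text
clock: 25.8
tcp_pos: [0.5023, 0.0626, 0.1751]
orientation: [-1.75, -2.607, 0.005]
contact_force: [-0.1, 0.1, -1.3]
grip_width: 0.0489
gripper_force: 47.1
```

>>> step_arm --pt "0 0 0 0 0 0.12 35" --pt "0 0 0 0 0 0.24 35" --pt "0 0 0 0 0 0.36 35" --pt "0 0 0 0 0 0.45 35" --pt "0 0 0 0 0 0.51 35" --pt "0 0 0 0 0 0.53 35" --pt "0 0 0 0 0 0.53 35"

```text
clock: 26.5
tcp_pos: [0.5026, 0.0644, 0.1758]
orientation: [-2.365, -2.067, 0.004]
contact_force: [-1.3, 0.7, -1.6]
grip_width: 0.0484
gripper_force: 47.1
```

```bash
python3 -c "
from h import *
plan([(513.5,15.5,110,-7.7)])"
```

```text
at [502.6  64.4 175.8] ang -7.7 tilt [-0.0021 -0.0011] q [-0.65  0.25  0.47  2.01 -0.14  0.91 -0.24] w 48.4 t 26.5
(513.5, 15.5, 110, -7.7) -> shift [-47.  17.  66.] turn z 0.0 rows>= 1.7
```

>>> step_arm --pt "-8 3 5 0 0 0 35" --pt "-20 7 15 0 0 0 35" --pt "-33 12 32 0 0 0 35" --pt "-42 15 48 0 0 0 35" --pt "-46 17 60 0 0 0 35" --pt "-47 17 66 0 0 0 35" --pt "-47 17 66 0 0 0 35" --pt "-47 17 66 0 0 0 35"

```text
clock: 27.3
tcp_pos: [0.5142, 0.0162, 0.1113]
orientation: [2.365, 2.067, 0.001]
contact_force: [0.5, 0.3, -1.2]
grip_width: 0.0485
gripper_force: 47.1
```

```bash
python3 -c "
from h import *
f=grab('wrist');save(f,'w8');P=cloud(f); z=P[...,2]
m=(z>.125)&(z<.17)&(abs(P[...,0]-.513)<.1); Q=P[m]
A=np.c_[Q[:,:2],np.ones(len(Q))]; print('plane',np.linalg.lstsq(A,Q[:,2],rcond=None)[0], Q.min(0),Q.max(0))
plan([(513.5,15.5,30,-7.7)])"
```

```text
plane [ 0.00398386 -0.01041605  0.14536192] [ 0.47710718 -0.03860991  0.12585719] [0.55319334 0.13569137 0.16997805]
at [514.4  16.3 111.5] ang -7.7 tilt [0.0009 0.0005] q [-0.53  0.36  0.46  2.05 -0.23  0.78 -0.07] w 48.2 t 27.35
(513.5, 15.5, 30, -7.7) -> shift [-1. -1. 82.] turn z 0.0 rows>= 1.6
```

View pics/w8.png

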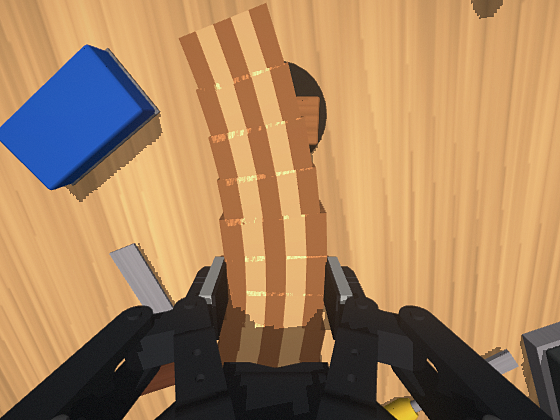

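Level, with the narrow end over the round pad, and the grip is good. Lower it.

>>> step_arm --pt "0 0 15 0 0 0 35" --pt "0 0 35 0 0 0 35" --pt "0 0 52 0 0 0 35" --pt "0 0 66 0 0 0 35" --pt "0 0 75 0 0 0 35" --pt "0 0 80 0 0 0 35" --pt "0 0 83 0 0 0 35" --pt "0 0 83 0 0 0 35"

```text
clock: 28.15
tcp_pos: [0.5141, 0.0157, 0.0281]
orientation: [2.366, 2.066, 0.0]
contact_force: [0.0, -0.1, -1.5]
grip_width: 0.049
gripper_force: 47.1
```

```bash
python3 -c "
from h import *
plan([(513.5,15.5,28,-7.7)]);print(r.get_obs()['contact_force'])"
```

```text
at [514.1  15.7  28.1] ang -7.7 tilt [0.0002 0.0001] q [-0.46  0.5   0.38  2.1  -0.32  0.6   0.02] w 49.0 t 28.15
(513.5, 15.5, 28, -7.7) -> shift [-0. -1.  0.] turn z -0.0 rows>= 0.0
[ 0.03074071 -0.08068617 -1.46857984]
```

Still carrying its weight (about -1.5 N). Ease down another 1 mm, then release.

>>> step_arm --pt "0 0 1 0 0 0 35" --pt "0 0 1 0 0 0 35" --pt "0 0 1 0 0 0 52" --pt "0 0 1 0 0 0 60" --pt "0 0 1 0 0 0 66" --pt "0 0 1 0 0 0 68" --pt "0 0 1 0 0 0 68" --pt "0 0 1 0 0 0 68"

```text
clock: 28.95
tcp_pos: [0.5139, 0.0157, 0.027]
orientation: [-2.366, -2.067, 0.0]
contact_force: [0.1, -0.4, -0.0]
grip_width: 0.0679
gripper_force: 0.0
```

>>> step_arm --pt "0 0 -10 0 0 0 68" --pt "0 0 -30 0 0 0 68" --pt "0 0 -65 0 0 0 68" --pt "0 0 -105 0 0 0 68" --pt "0 0 -140 0 0 0 68" --pt "0 0 -165 0 0 0 60" --pt "0 0 -173 0 0 0 50" --pt "0 0 -173 0 0 0 50"

```text
clock: 29.75
tcp_pos: [0.5145, 0.0159, 0.2011]
orientation: [2.366, 2.066, 0.004]
contact_force: [0.6, 0.1, -0.2]
grip_width: 0.0498
gripper_force: 0.0
```

```bash
python3 -c "
from h import *
plan([(535,-190,200,40),(556,-388.5,200,82),(556,-388.5,9,None)])"
```

```text
at [514.5  15.9 201.1] ang -7.7 tilt [0.0024 0.001 ] q [-0.59  0.23  0.51  1.97 -0.14  0.97 -0.14] w 49.8 t 29.75
(535, -190, 200, 40) -> shift [-201.   48.    1.] turn z -0.83 rows>= 5.5
(556, -388.5, 200, 82) -> shift [-166. -111.   -0.] turn z -0.74 rows>= 4.9
(556, -388.5, 9, None) -> shift [  0.  -0. 191.] turn z 0 rows>= 3.8
```

>>> step_arm --pt "-35 8 0 0 0 0 45" --pt "-82 20 0 0 0 0 45" --pt "-130 32 0 0 0 0 45" --pt "-178 43 0 0 0 0 45" --pt "-226 55 0 0 0 0 45" --pt "-274 67 0 0 0 0 45" --pt "-318 77 0 0 0 0 45" --pt "-352 85 0 0 0 0 45"

```text
clock: 30.55
tcp_pos: [0.549, -0.3474, 0.1977]
orientation: [-2.367, -2.062, 0.004]
contact_force: [1.0, 0.6, 0.2]
grip_width: 0.045
gripper_force: 0.0
```

>>> step_arm --pt "-25 6 0 0 0 0 45" --pt "-38 10 0 0 0 0 45" --pt "-43 11 0 0 0 0 45" --pt "-43 11 0 0 0 0 45" --pt "-43 11 0 0 0 0 45"

```text
clock: 31.05
tcp_pos: [0.5563, -0.3867, 0.1995]
orientation: [-2.363, -2.068, -0.001]
contact_force: [-0.5, 0.2, 0.3]
grip_width: 0.0448
gripper_force: 0.0
```

```bash
cat > c.py <<'E'
from h import *
f=grab('wrist');save(f,'w9');P=cloud(f)
for lo,hi in ((.05,.065),(.022,.036)):
  m=((P[...,2]>lo)&(P[...,2]<hi)&(abs(P[...,0]-.556)<.04)&(abs(P[...,1]+.3885)<.04)); Q=(P[m]*1000).astype('float32')
  print(cv2.minEnclosingCircle(Q[:,:2]),np.median(Q[:,2]))
f=grab('top');save(f,'t9',(180,110,340,230),5);P=cloud(f);z=P[...,2]
m=(z>.054)&(z<.075)&(abs(P[...,0]-.51)<.1)&(abs(P[...,1]-.016)<.14); n,l,st,ce=cv2.connectedComponentsWithStats(m.astype('uint8')); k=1+np.argmax(st[1:,4]);Q=P[l==k]
A=np.c_[Q[:,:2],np.ones(len(Q))]; print('plane',np.linalg.lstsq(A,Q[:,2],rcond=None)[0],np.median(Q[:,2]))
q=Q[:,:2]*1000; a=np.radians(-97.7); o=q.mean(0)
def cen(s0):
    k=abs(s-s0)<6; return (t[k].min()+t[k].max())/2,np.ptp(t[k])
for i in range(6):
    e=np.array([np.cos(a),np.sin(a)]); nn=np.array([-e[1],e[0]]); s=(q-o)@e; t=(q-o)@nn
    lo,hi=np.percentile(s,[.3,99.7])
    (t1,w1),(t2,w2)=cen(lo+14),cen(hi-14); a+=np.arctan((t2-t1)/(hi-lo-28))
tm,wm=cen((lo+hi)/2)
print('bend origin',(o+e*(lo+hi)/2+nn*tm).round(1),np.degrees(a).round(1),hi-lo,w1,w2,wm)
plan([(556,-388.5,9,-7.7)])
E
python3 c.py
```

```text
Traceback (most recent call last):
  File "c.py", line 5, in <module>
    print(cv2.minEnclosingCircle(Q[:,:2]),np.median(Q[:,2]))
          ~~~~~~~~~~~~~~~~~~~~~~^^^^^^^^^
cv2.error: OpenCV(4.12.0) /io/opencv/modules/imgproc/src/shapedescr.cpp:201: error: (-215:Assertion failed) count >= 0 && (depth == CV_32F || depth == CV_32S) in function 'minEnclosingCircle'
```

```bash
sed -i 's/minEnclosingCircle(Q\[:,:2\])/minEnclosingCircle(np.ascontiguousarray(Q[:,:2]))/' c.py; python3 c.py
```

```text
((556.122314453125, -387.6495056152344), 10.931270599365234) 56.977886
((555.9814453125, -387.6317138671875), 25.0347843170166) 29.033901
plane [ 0.00957628 -0.00061748  0.05674726] 0.06175292589197058
bend origin [516.4  29.7] -88.2 201.12962740554428 39.59927393920616 14.944201653482269 50.65299478680929
at [ 556.4 -387.1  200.1] ang -7.6 tilt [0.0003 0.0008] q [ 0.12  0.54  0.59  1.59 -0.33  1.11  0.65] w 44.9 t 31.2
(556, -388.5, 9, -7.7) -> shift [ -2.  -0. 191.] turn z 0.0 rows>= 3.8
```

View pics/t9.png

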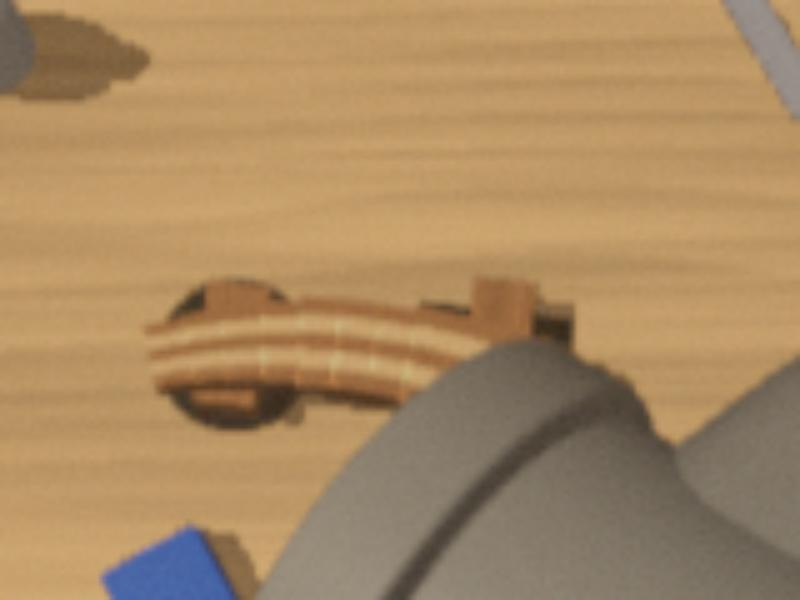

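Top view: the bend lies on both bearers at (235,350) and (505,310) with the arm hiding its wide end, and its top is level at z = 62 mm. The grey weight is located at (556,-388). Grasp it.

>>> step_arm --pt "-1 0 40 0 0 0 45" --pt "-1 0 85 0 0 0 45" --pt "-1 0 125 0 0 0 45" --pt "-1 0 155 0 0 0 45" --pt "-1 0 175 0 0 0 45" --pt "-1 0 184 0 0 0 45" --pt "-1 0 188 0 0 0 45" --pt "-1 0 188 0 0 0 45"

```text
clock: 32.0
tcp_pos: [0.5562, -0.3896, 0.0125]
orientation: [2.365, 2.067, 0.001]
contact_force: [0.8, -0.4, 0.2]
grip_width: 0.0453
gripper_force: 0.0
```

>>> step_arm --grip_force 60 --pt "0 0 0 0 0 0 8" --pt "0 0 0 0 0 0 8" --pt "0 0 0 0 0 0 8" --pt "0 0 0 0 0 0 8" --pt "0 0 0 0 0 0 8" --pt "0 0 0 0 0 0 8" --pt "0 0 0 0 0 0 8"

```text
clock: 32.7
tcp_pos: [0.5563, -0.3901, 0.0135]
orientation: [2.365, 2.065, 0.001]
contact_force: [-1.7, 1.5, 5.6]
grip_width: 0.0196
gripper_force: 58.7
```

>>> step_arm --pt "0 0 -10 0 0 0 8" --pt "0 0 -30 0 0 0 8" --pt "0 0 -65 0 0 0 8" --pt "0 0 -105 0 0 0 8" --pt "0 0 -145 0 0 0 8" --pt "0 0 -175 0 0 0 8" --pt "0 0 -188 0 0 0 8" --pt "0 0 -188 0 0 0 8"

```text
clock: 33.5
tcp_pos: [0.5563, -0.3901, 0.2016]
orientation: [2.364, 2.065, 0.002]
contact_force: [0.7, -0.2, -4.5]
grip_width: 0.0198
gripper_force: 59.3
```

>>> step_arm --pt "20 -5 0 0 0 0 8" --pt "55 -13 0 0 0 0 8" --pt "100 -24 0 0 0 0 8" --pt "145 -35 0 0 0 0 8" --pt "190 -46 0 0 0 0 8" --pt "235 -57 0 0 0 0 8" --pt "275 -66 0 0 0 0 8" --pt "300 -72 0 0 0 0 8"

```text
clock: 34.3
tcp_pos: [0.5227, -0.0782, 0.1976]
orientation: [-2.359, -2.069, 0.004]
contact_force: [0.0, 0.6, -4.2]
grip_width: 0.0195
gripper_force: 59.4
```

>>> step_arm --pt "0 0 0 0 0 0 8" --pt "0 0 0 0 0 0 8" --pt "0 0 0 0 0 0 8" --pt "0 0 0 0 0 0 8"

```text
clock: 34.7
tcp_pos: [0.5243, -0.0841, 0.1995]
orientation: [-2.369, -2.064, 0.002]
contact_force: [-0.7, -0.4, -4.2]
grip_width: 0.0199
gripper_force: 59.5
```

```bash
python3 c.py 2>&1 | grep -v '^((' ; python3 -c "
from h import *
f=grab('wrist');save(f,'w10');print(r.get_obs()['contact_force'])
P=cloud(f);z=P[...,2];m=(z>.054)&(z<.075)&(abs(P[...,0]-.51)<.1)&(abs(P[...,1]-.016)<.15);Q=P[m]
A=np.c_[Q[:,:2],np.ones(len(Q))]; print('plane',np.linalg.lstsq(A,Q[:,2],rcond=None)[0],np.median(Q[:,2]),Q.min(0),Q.max(0))
plan([(513.5,13.5,200,-7.7)])"
```

```text
return _methods._mean(a, axis=axis, dtype=dtype,
  ret = ret.dtype.type(ret / rcount)
plane [ 0.00454559 -0.00594351  0.05966033] 0.061623927786810445
bend origin [517.2  83.5] -86.7 93.71129912125573 39.28279247808902 45.0242686192113 41.48264184053643
at [524.6 -83.8 199.8] ang -7.8 tilt [-0.0004 -0.0004] q [-0.44  0.28  0.58  1.94 -0.18  0.98  0.09] w 19.6 t 34.8
(556, -388.5, 9, -7.7) -> shift [-298.   73.  191.] turn z -0.0 rows>= 7.2
[-0.10788488 -0.19564118 -4.66545161]
plane [-0.0003946   0.00060544  0.06231836] 0.062128667895143576 [ 0.45258878 -0.09819896  0.05404519] [0.54267277 0.0950153  0.06489585]
at [524.7 -83.6 199.8] ang -7.8 tilt [-0.0002 -0.0003] q [-0.44  0.28  0.58  1.94 -0.18  0.98  0.09] w 19.6 t 34.85
(513.5, 13.5, 200, -7.7) -> shift [ 95. -24.  -0.] turn z -0.0 rows>= 2.0
```

View pics/w10.png

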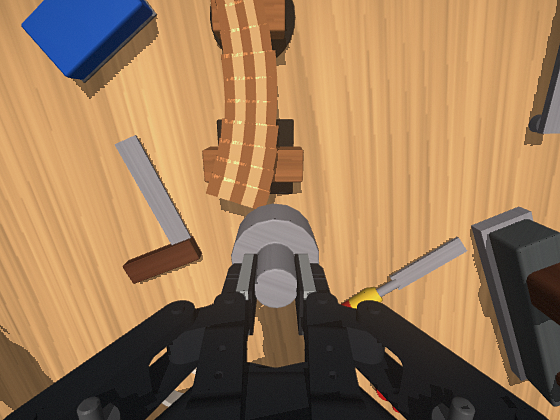

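Wrist view: the weight hangs upright in the grip at (275,250), and the bend lies flat along the pads with its wide end at (238,195) over the long bearer. Move over the middle and lower slowly.

>>> step_arm --pt "12 -3 0 0 0 0 8" --pt "35 -9 0 0 0 0 8" --pt "60 -15 0 0 0 0 8" --pt "80 -20 0 0 0 0 8" --pt "91 -23 0 0 0 0 8" --pt "95 -24 0 0 0 0 8" --pt "95 -24 0 0 0 0 8" --pt "95 -24 0 0 0 0 8"

```text
clock: 35.65
tcp_pos: [0.5139, 0.0136, 0.2001]
orientation: [2.367, 2.065, -0.0]
contact_force: [-0.1, 0.1, -4.9]
grip_width: 0.0196
gripper_force: 59.4
```

>>> step_arm --pt "0 0 15 0 0 0 8" --pt "0 0 40 0 0 0 8" --pt "0 0 65 0 0 0 8" --pt "0 0 85 0 0 0 8" --pt "0 0 100 0 0 0 8" --pt "0 0 110 0 0 0 8" --pt "0 0 115 0 0 0 8" --pt "0 0 115 0 0 0 8"

```text
clock: 36.45
tcp_pos: [0.5137, 0.0142, 0.0848]
orientation: [-2.367, -2.065, 0.001]
contact_force: [0.0, -0.5, -3.5]
grip_width: 0.0196
gripper_force: 59.3
```

```bash
python3 -c "
from h import *
print(r.get_obs()['contact_force'])
plan([(514,13.5,77,-7.7)])"
```

```text
[ 0.01459504 -0.45906719 -3.54398492]
at [513.7  14.2  84.8] ang -7.8 tilt [-0.0005 -0.0003] q [-0.53  0.41  0.48  2.07 -0.28  0.72 -0.01] w 19.6 t 36.45
(514, 13.5, 77, -7.7) -> shift [-1.  0.  8.] turn z -0.0 rows>= 0.2
```

>>> step_arm --pt "0 0 2 0 0 0 8" --pt "0 0 4 0 0 0 8" --pt "0 0 5 0 0 0 8" --pt "0 0 6 0 0 0 8" --pt "0 0 7 0 0 0 8" --pt "0 0 7.5 0 0 0 8" --pt "0 0 8 0 0 0 8" --pt "0 0 8 0 0 0 8"

```text
clock: 37.25
tcp_pos: [0.5137, 0.0147, 0.0769]
orientation: [-2.366, -2.066, 0.0]
contact_force: [0.6, -0.1, -4.0]
grip_width: 0.0199
gripper_force: 59.4
```

>>> step_arm --pt "0 0 0.5 0 0 0 8" --pt "0 0 0.5 0 0 0 8" --pt "0 0 1 0 0 0 8" --pt "0 0 1 0 0 0 8"

```text
clock: 37.65
tcp_pos: [0.514, 0.0148, 0.0764]
orientation: [-2.366, -2.066, -0.001]
contact_force: [-2.0, 0.6, 3.2]
grip_width: 0.0195
gripper_force: 60.2
```

Touching: the force went from -4 to +3 N. Release slowly, then lift.

>>> step_arm --pt "0 0 0 0 0 0 20" --pt "0 0 0 0 0 0 24" --pt "0 0 0 0 0 0 30" --pt "0 0 0 0 0 0 40" --pt "0 0 0 0 0 0 45" --pt "0 0 0 0 0 0 45" --pt "0 0 -4 0 0 0 45" --pt "0 0 -12 0 0 0 45"

```text
clock: 38.45
tcp_pos: [0.5133, 0.0146, 0.088]
orientation: [-2.366, -2.066, 0.002]
contact_force: [1.0, 1.0, -0.1]
grip_width: 0.0452
gripper_force: 0.0
```

>>> step_arm --pt "0 0 -20 0 0 0 45" --pt "0 0 -50 0 0 0 45" --pt "0 0 -85 0 0 0 45" --pt "0 0 -115 0 0 0 45" --pt "0 0 -125 0 0 0 45" --pt "0 0 -125 0 0 0 45"

```text
clock: 39.05
tcp_pos: [0.5148, 0.0149, 0.2147]
orientation: [2.365, 2.066, 0.005]
contact_force: [0.2, 1.3, -1.3]
grip_width: 0.045
gripper_force: 0.0
```

```bash
python3 -c "
from h import *
f=grab('wrist');P=cloud(f)
for lo,hi in ((.112,.13),(.085,.098)):
  m=((P[...,2]>lo)&(P[...,2]<hi)&(abs(P[...,0]-.513)<.04)&(abs(P[...,1]-.016)<.04)); Q=(P[m]*1000).astype('float32')
  print(cv2.minEnclosingCircle(np.ascontiguousarray(Q[:,:2])),np.median(Q[:,2]))
z=P[...,2];m=(z>.054)&(z<.07)&(abs(P[...,0]-.51)<.08)&(abs(P[...,1]-.016)<.15);Q=P[m]
A=np.c_[Q[:,:2],np.ones(len(Q))]; print('plane',np.linalg.lstsq(A,Q[:,2],rcond=None)[0])
g=grab('scene');save(g,'s11',(200,200,460,380),3);plan([])"
```

```text
((513.7656860351562, 17.014175415039062), 10.995405197143555) 119.91225
((513.927978515625, 16.970792770385742), 25.007314682006836) 91.99967
plane [0.00143706 0.00075847 0.06133897]
at [513.1  14.9 212.2] ang -7.7 tilt [-0.0011  0.    ] q [-0.62  0.22  0.56  1.96 -0.14  1.   -0.14] w 45.0 t 39.15
```

View pics/s11.png

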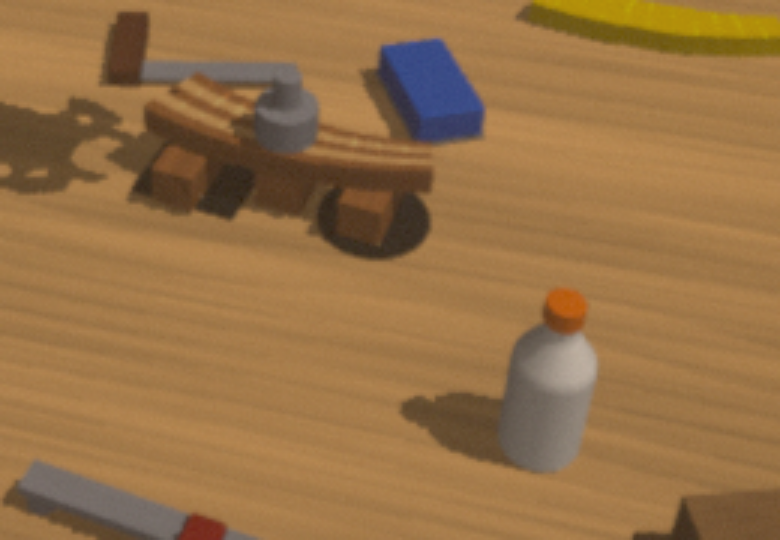

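The weight is upright at (287,115) on the middle of the bend, the supports at (180,175), (283,190) and (365,213) are in place, and the glue is standing. Handing in.

```bash
python3 -c "
from bench import r
print(r.hand_in())"
```

```text
the job is handed in; nothing more can be done
None
```

I handed the job in at about 39 s of the 138 s limit: supports set, bend flat and level with its wide end over the long bearer, weight upright on its middle, glue bottle standing; `hand_in` returned no verdict.

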